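# Step up the output range of a bench supply

### The job

The bench power supply (blue sloping case) is switched on. Switch its toggle off (down, towards the robot, red mark), step the red range selector inside the round guard exactly three clicks clockwise from where it stands, so that it rests in that click, and then switch the toggle fully on again (up, away from the robot, green mark). Do not shift the blue can, the aluminium bush, the multimeter beside it, the tape measure or the red parts box.

Things in the scene. Friction and masses are not known exactly. Their poses are not given: they have to be found in the camera images.
- supply: bench power supply, fixed: blue wedge case, 280 mm wide (its y), 200 mm deep (its x), 130 mm high in front, 219 mm at the back. Origin: centre of its underside; x to its back (away from the robot), y left, z up. Its flat front panel slopes at 24 degrees: 'up the panel' is (0.914, 0, 0.407), 'out of the panel' is (-0.407, 0, 0.914) in these axes.
- panel_mid (a point): middle of the sloping panel's surface, 175 mm above the supply's origin. The selector's axis passes 65 mm left of it (supply +y), the toggle's pivot lies 80 mm right of it (-y), both at the same height on the panel. Beware: a fixed magnifier lamp's head hangs at world x 0.63 to 0.74, y 0.03 to 0.21, z 0.365 to 0.54; a fixed arbor press stands at x 0.43 to 0.60, y -0.40 to -0.26, up to z 0.28.
- selector (a joint): range selector angle in rad: 0 at the first of eight marks, growing clockwise as seen facing the panel; sprung clicks every 0.5236 rad (30 degrees) from 0 to 3.665, stops at both ends. It starts at the 1st, 2nd or 3rd mark. Let go between clicks it springs to the nearest; 0.1 to 0.2 N m carries it over. The pointer stands at 105 degrees minus this angle, anticlockwise from 'up the panel'.
- selector_grip (a point): point on the selector's axis, 30 mm out from the panel, in the red bar grip. The bar is 14 mm thick, 44 mm long (the pointer lies along its length) and reaches from 8 to 40 mm out from the panel, on a grey skirt of 54 mm diameter, 8 mm high. The axis is the panel's outward normal.
- guard_rim (a point): centre of the mouth of the fixed black guard ring round the selector: inside diameter 128 mm, outside 136 mm, reaching 40 mm out from the panel (flush with the bar's top). Fingers go into it along the axis and only part open.
- selector_pointer (a point): white pointer line on the bar's top: a point 20 mm from the selector's axis, 40 mm out from the panel; it turns with the selector.
- toggle (a joint): toggle lever angle in rad: 0 = off, leaning 0.45 rad from the panel's normal down the panel (towards the robot, red mark); 0.9 = on, leaning 0.45 rad up the panel (green mark); stops at both ends. It stays where it is left; about 1.5 N at the ball moves it. It starts on.
- toggle_tip (a point): centre of the black ball (18 mm diameter) at the end of the toggle lever, a steel rod of 9 mm diameter, 46 mm from the pivot. The pivot lies 4 mm out from the panel and turns about the supply's y axis.
- can_small: loose small blue can with a white cap, standing, 37 mm diameter, 90 mm tall, right of the supply; origin at the centre of its underside. Leave it alone.
- parts_box_a: loose flat red parts box, 79x115x37 mm; origin at the centre of its underside. Leave it alone.
- tape_measure: loose yellow tape measure, 41x80x61 mm; origin at the centre of its underside. Leave it alone.
- multimeter: loose yellow and dark grey multimeter, 140x70x42 mm, left of the supply; origin at the centre of its underside. Leave it alone.
- steel_bush_2: loose aluminium bush, 38 mm diameter, 30 mm tall; origin at the centre of its underside. Leave it alone.

How it is judged (in metres and radians):
On the way, in this order (a step that is already met when the one before it is completed fails the run):
1. the toggle is off while the selector is still in its starting click (value of joint toggle below 0.15 rad and distance of selector_pointer from where it was at the start of the episode below 0.0042 m), for 0.2 s.
2. with the toggle off, the selector rests three clicks clockwise of its start (value of joint toggle below 0.15 rad and distance of selector_pointer from where it was at the start of the episode between 0.0257 and 0.0306 m and velocity of joint selector between -0.1 and 0.1 rad/s), for 0.3 s.
At the end, for the whole second after the job is handed in: the selector rests in the click three clockwise of where it started (within 10 degrees) and the toggle is on (0.75 rad or more); the loose things listed are within 30 mm of where they stood (value of joint toggle above 0.75 rad and distance of selector_pointer from where it was at the start of the episode between 0.0257 and 0.0306 m and velocity of joint selector between -0.1 and 0.1 rad/s and distance of each of can_small, parts_box_a, tape_measure, multimeter, steel_bush_2 from where it was at the start of the episode below 0.03 m); the robot touches nothing.
It fails at once if one of the listed loose things was shifted more than 30 mm (distance of any of can_small, parts_box_a, tape_measure, multimeter, steel_bush_2 from where it was at the start of the episode above 0.03 m).
It also fails if it takes over 64 s, if anything falls off the work surface, if the arm or the gripper's body presses on something with over 40 N, if the wrist force passes 120 N, or if a joint passes its speed limit or range.

### The arm

A 6-joint arm with a two-finger parallel gripper is mounted at the origin on a cart in front of the work surface, level with it; the furniture and walls round the work are solid. World frame = base frame: x ahead of the robot, y to its left, z up, the work surface at z = 0. Lengths are in mm, angles in rad, forces in N, time in s.
With the tool pointing down it reaches from about 400 to 825 mm from the base axis. Payload 7 kg.
Tool frame: the origin (TCP) lies on the mounting face of the last link; the fingertips stand 178 mm ahead of it and the grasp point (between the pads) lies 159 mm ahead of it; z points along the fingers, y is the line along which they close (so a half turn about z gives the same grasp; the last joint's range is limited). The gripper opens to 88 mm and grips with 3 to 60 N. Pads are 19 mm wide; open, the fingers measure 130 mm over their backs; the gripper's body (78 mm by 193 mm) begins 47 mm behind the grasp point.
Start: joints at [1.476, 0.359, 0.012, 0, -1.224, -0.288], TCP at [252.132, 626.119, 404.661] pointing down, gripper open.
Joint ranges: [-3.07, 3.07], [-1.43, 2.12], [-1.02, 1.25], [-3.03, 1.67], [-3.05, -0], [-3.03, 3.03]. Speed limits (rad/s): [2.39, 2.39, 3.01, 3.14, 3.14, 3.14].

### API

Orientations are given as a unit quaternion [w, x, y, z].
In Python, from cell import telemetry, viewer, job gives the robot as it stands.
- The arm moves only by the tool jog_arm, never from a script. Its argument "motion" is a list of rows, each an object with "linear": the shift along the world's x, y, z in cm, a list of three; "roll": the turn about the world's z in rad. In form: [{"linear": [x, y, z], "roll": roll}, ...]. A call has 1 to 10 rows; each row is the pose to reach, as a shift and turn from the pose commanded when the call began; what a row does not reach only later rows make up. A row lasts 1/8 s, in which the tool goes at most 62.5 mm and 10.7 degrees, less where a joint would pass 70% of its speed; a pose out of reach is approached as far as the arm can. A call with a gripper value outside its range is refused whole. "grip" is the opening, from 0 (shut) to 1 (fully open), set as the call begins (left out, the last holds). The fingers move at their own pace and stop on an object; the grip force is fixed at half the most. Time passes only in rows, so rows that repeat a pose let the fingers close. It gives the time, the measured TCP pose, the force, the opening and the grip force at its end, in the units of the state.
- telemetry.read_state(): the state, without advancing time (a new reading comes with each control period).
- viewer.grab_frame(name): name is "scene" or "top"; returns the picture (480x640x3 uint8, blue, green, red); there is no depth.
- viewer.camera_model(name): a dict with "fov_y" (degrees; the focal length in pixels is half the picture's height over the tangent of half this angle, whatever the lens; pixels are square), "cx", "cy" (the principal point, pixels), "k1" (the pictures are not rectified: a ray, as slopes to the right and down, at radius r is drawn at 1 + k1 r^2 times it, then the intrinsics apply), "origin" and "attitude" of the camera in the world. Camera axes: x right, y up, looking along -z (the intrinsics and any distortion apply to the point x, -y, -z); pixel columns grow to the right and rows downward; lengths in mm; the calibration is good to about 2 mm. A picture is of the moment at which its call begins. camera_model takes no time and is no camera call.
- job.close_job(): hands the job in; it is judged then, once.
The state is a dict: "clock": time; "joints": joint angles; "qvel": joint speeds; "effort": joint torques, N m; "eef_pos": TCP position; "ee_rot": TCP orientation; "wrist_force": force on the tool from outside, world axes, zero at the start; "ft_torque": the same for the moment, N m; "opening": opening from 0.0 (shut) to 1.0 (fully open); "finger_force": force on a finger pad.
Only numpy, scipy, OpenCV 4.12 (cv2) and the standard library are available. Lean on these libraries where they do the work, as an engineer would, in place of code of your own. Each camera call takes 0.05 s, during which the arm holds its last target. There are 200 camera calls.

## Working session

There is one attempt and no reset: what is moved stays moved. The work goes in short steps, Python scripts to look and compute and a tool call to move; the robot and the scene stay as the last step left them, time stands still between calls to the robot, and variables do not carry over. Pictures are saved under pics/ and viewed, at most 10 in all, crops included, and the job is handed in when it is done.

Besides the shell and the picture viewer there is one more tool, called by a JSON object that holds its "method" and its "body", one argument or row to a line. jog_arm: Moves the arm, as the interface text tells. Its arguments: {"type":"object","properties":{"motion":{"type":"array","items":{"type":"object","properties":{"linear":{"type":"array","items":{"type":"number"}},"roll":{"type":"number"}}}},"grip":{"type":"number"}},"required":["motion"]}

```bash
mkdir -p pics; python3 - <<'E'
from cell import telemetry, viewer
import cv2
print(telemetry.read_state())
for n in("scene","top"):
    cv2.imwrite(f"pics/{n}0.png",viewer.grab_frame(n)); print(n,viewer.camera_model(n))
E
```

```text
{'clock': 0.0, 'joints': array([ 1.47607269e+00,  3.59396541e-01,  1.10765041e-02, -3.34526815e-04,
       -1.22406136e+00, -2.88097519e-01]), 'qvel': array([ 0.00073784,  0.00052676,  0.00056948, -0.000219  , -0.00026305,
        0.00169503]), 'effort': array([-2.55239347e-04, -5.82710123e+01,  2.93066096e+01,  6.99768528e+00,
        7.14881869e-03, -1.64678750e-04]), 'eef_pos': array([252.07299571, 625.97380465, 403.72668172]), 'ee_rot': array([ 8.04016622e-04,  9.81725698e-01, -1.90299764e-01, -8.00209058e-05]), 'wrist_force': array([-0.56572876,  1.08837174, -0.21715417]), 'ft_torque': array([0.01494342, 0.06550821, 0.00555418]), 'finger_force': 0.0, 'opening': 1.0015464901112023}
scene {'fov_y': 51.06118061223212, 'cx': 321.152716509121, 'cy': 238.46649771575042, 'k1': -0.1141665877542145, 'origin': array([-250.69343642, -782.23468859,  649.66253543]), 'attitude': array([ 0.78448172,  0.52173064, -0.18348023, -0.28057189])}
top {'fov_y': 48.68488634656065, 'cx': 317.4134994741871, 'cy': 237.22635435240417, 'k1': 0.001522810951556326, 'origin': array([ 347.33369052,  102.50308491, 1475.410476  ]), 'attitude': array([ 0.71429607,  0.04334488, -0.03337532, -0.69770225])}
```

View pics/scene0.png

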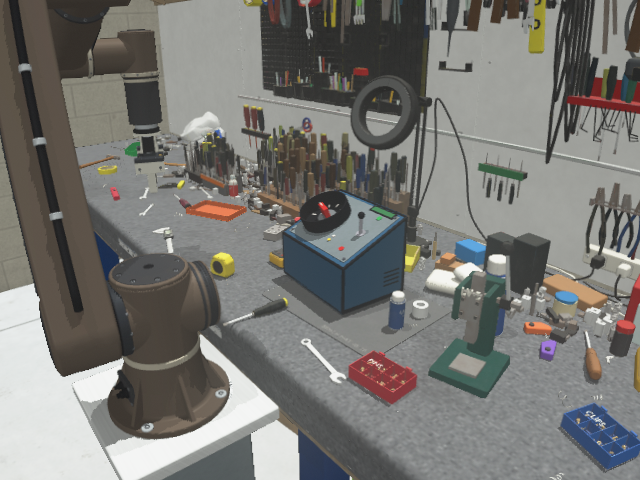

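View pics/top0.png

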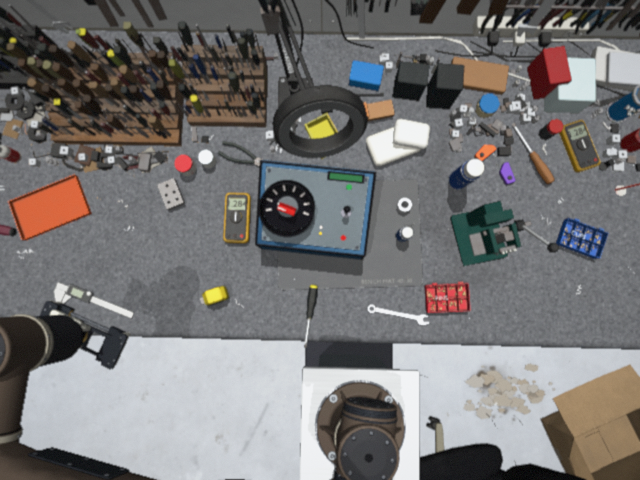

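The scene view shows the blue supply around (345,250), with the guard at (326,212) and the toggle at (361,222). The top view shows the guard at (287,208), the red bar inside it and the toggle at (347,211). The lamp ring is up at (320,120).

```bash
cat > h.py <<'E'
import numpy as np, cv2
from cell import telemetry, viewer
from scipy.spatial.transform import Rotation as R
def cam(n):
    m=viewer.camera_model(n); f=240/np.tan(np.radians(m['fov_y']/2))
    return m,np.array([[f,0,m['cx']],[0,f,m['cy']],[0,0,1.]]),np.array([m['k1'],0,0,0,0]),R.from_quat(np.roll(m['attitude'],-1)).as_matrix()
def ray(n,px):
    m,K,D,A=cam(n); p=cv2.undistortPoints(np.array([[px]],float),K,D)[0,0]
    return m['origin'],A@np.array([p[0],-p[1],-1])
def onz(n,px,z):
    o,d=ray(n,px); return o+d*(z-o[2])/d[2]
def proj(n,P):
    m,K,D,A=cam(n); c=(np.atleast_2d(P)-m['origin'])@A*[1,-1,-1]
    return cv2.projectPoints(c,np.zeros(3),np.zeros(3),K,D)[0][:,0]
def tri(p1,p2):
    (a,d),(b,e)=ray('scene',p1),ray('top',p2)
    s=np.linalg.lstsq(np.c_[d,-e],b-a,rcond=None)[0]; u,v=a+s[0]*d,b+s[1]*e
    return (u+v)/2,np.linalg.norm(u-v)
E
python3 - <<'E'
from h import *
t=cv2.imread('pics/top0.png'); s=cv2.imread('pics/scene0.png')
h=cv2.cvtColor(t,cv2.COLOR_BGR2HSV)
red=((h[...,0]<8)|(h[...,0]>172))&(h[...,1]>140)&(h[...,2]>90)
m=np.zeros(red.shape,np.uint8); m[190:230,265:310]=red[190:230,265:310]
ys,xs=np.nonzero(m); print('red',len(xs),xs.mean(),ys.mean())
r=cv2.minAreaRect(np.c_[xs,ys].astype(np.float32)); print(r)
c1=cv2.resize(t[150:270,245:390],None,fx=5,fy=5,interpolation=cv2.INTER_CUBIC)
c2=cv2.resize(s[180:310,275:415],None,fx=5,fy=5,interpolation=cv2.INTER_CUBIC)
cv2.imwrite('pics/c1.png',c1[:600,:800]); cv2.imwrite('pics/c2.png',c2[:600,:800])
E
```

```text
red 114 287.62280701754383 208.97368421052633
((286.5689697265625, 208.82760620117188), (17.641056060791016, 7.799204349517822), 21.801406860351562)
```

View pics/c1.png

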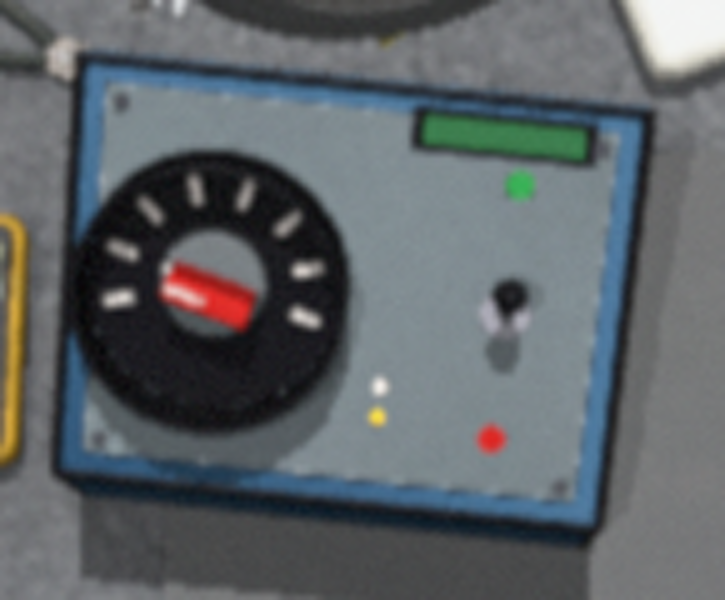

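View pics/c2.png

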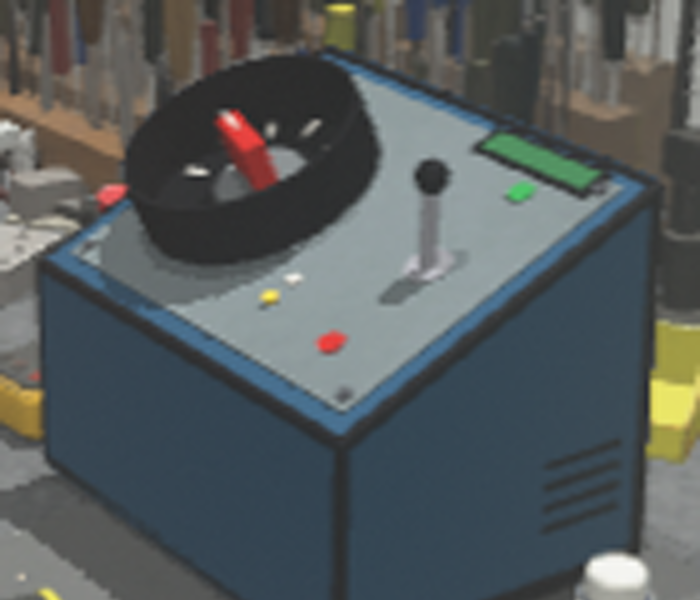

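The top crop shows the panel corners at (80,57), (650,113), (602,525) and (58,470), and the ball at (510,296). The pointer is the bar's left end at (168,285), aimed at the second mark. The scene crop shows the ball at (431,176), upright, so the toggle is on.

```bash
cat >> h.py <<'E'
T=lambda x,y:(245+(x+.5)/5-.5,150+(y+.5)/5-.5)
S=lambda x,y:(275+(x+.5)/5-.5,180+(y+.5)/5-.5)
E
python3 - <<'E'
from h import *
c=[onz('top',T(*p),z) for p,z in(((80,57),219),((650,113),219),((602,525),130),((58,470),130))]
sc={'FR':onz('scene',S(342,440),130),'FL':onz('scene',S(40,262),130),'BR':onz('scene',S(657,186),219)}
for p in c: print(p.round(1))
print(sc)
d=(c[0]-c[1])+(c[3]-c[2]); yaw=np.arctan2(-d[0],d[1])
mid=np.mean(c,0)[:2]; print('yaw',np.degrees(yaw),mid)
ball=tri(S(431,176),T(510,296)); print('ball',ball)
Z=R.from_euler('z',yaw).as_matrix(); 
loc=lambda u,y,n:Z@[.914*u-.407*n,y,.407*u+.914*n]
pm=ball[0]-loc(20,-80,45.4); print('pm from ball',pm)
P=np.r_[mid,175]
for nm,q in(('ball',loc(20,-80,45.4)),('rim',loc(0,65,40)),('ptr',loc(20*np.cos(np.radians(75)),65+20*np.sin(np.radians(75)),40))):
    print(nm,(P+q).round(1),((proj('top',P+q)-[245,150])*5).round(0),((proj('scene',P+q)-[275,180])*5).round(0))
print(R.from_quat(np.roll(telemetry.read_state()['ee_rot'],-1)).as_matrix().round(3))
E
```

```text
[666.7 264.1 219. ]
[644.9 -12.2 219. ]
[452.1   1.4 130. ]
[473.8 279.1 130. ]
{'FR': array([454.75107776,   6.58485146, 130.        ]), 'FL': array([473.92233405, 279.08177284, 130.        ]), 'BR': array([640.63383616, -15.80837108, 219.        ])}
yaw -4.492609706206863 [559.38555237 133.09495718]
ball (array([553.14283206,  53.88061041, 225.07952328]), np.float64(0.09425038048153786))
pm from ball [559.60646493 133.61931227 175.44392328]
ball [552.9  53.4 224.6] [[509. 295.]] [[429. 175.]]
rim [548.2 199.2 211.6] [[205. 302.]] [[234. 128.]]
ptr [554.5 218.1 213.7] [[166. 288.]] [[221. 113.]]
[[ 0.928 -0.374 -0.   ]
 [-0.374 -0.928 -0.001]
 [ 0.     0.002 -1.   ]]
```

{"method": "jog_arm", "body": {
  "motion": [
    {"linear": [2.4,-4.6,2],"roll": 0.03},
    {"linear": [4.8,-9.2,4.5],"roll": 0.06},
    {"linear": [7.2,-13.8,4.5],"roll": 0.09},
    {"linear": [9.6,-18.4,4.5],"roll": 0.12},
    {"linear": [12,-23,4.5],"roll": 0.15},
    {"linear": [14.4,-27.6,4.5],"roll": 0.18},
    {"linear": [16.8,-32.2,4.5],"roll": 0.21},
    {"linear": [19.2,-36.8,4.5],"roll": 0.24},
    {"linear": [21.6,-41.4,4.5],"roll": 0.27},
    {"linear": [24,-46,4.5],"roll": 0.305}
  ],
  "grip": 0.5
}}

```text
clock: 1.35
eef_pos: [492.5, 164.5, 449.6]
ee_rot: [0.0, 0.999, -0.038, -0.0]
wrist_force: [0.8, 0.4, 0.4]
opening: 0.498
finger_force: 0.0
```

{"method": "jog_arm", "body": {
  "motion": [
    {"linear": [2,-3.8,0],"roll": 0},
    {"linear": [4,-7.6,0],"roll": 0},
    {"linear": [6.1,-11.2,0],"roll": 0},
    {"linear": [6.1,-11.2,0],"roll": 0},
    {"linear": [6.1,-11.2,-2],"roll": 0},
    {"linear": [6.1,-11.2,-4],"roll": 0},
    {"linear": [6.1,-11.2,-5.5],"roll": 0},
    {"linear": [6.1,-11.2,-6.5],"roll": 0},
    {"linear": [6.1,-11.2,-6.5],"roll": 0}
  ]
}}

```text
clock: 2.48
eef_pos: [553.0, 54.3, 384.1]
ee_rot: [0.0, 0.999, -0.039, -0.001]
wrist_force: [-0.7, -0.3, 0.8]
opening: 0.5
finger_force: 0.0
```

{"method": "jog_arm", "body": {
  "motion": [
    {"linear": [0,0,0],"roll": 0},
    {"linear": [0,0,0],"roll": 0},
    {"linear": [0,0,0],"roll": 0},
    {"linear": [0,0,0],"roll": 0},
    {"linear": [0,0,0],"roll": 0}
  ],
  "grip": 0.1
}}

```text
clock: 3.1
eef_pos: [553.3, 54.5, 385.0]
ee_rot: [-0.0, 0.999, -0.039, 0.0]
wrist_force: [-1.5, 4.4, 2.6]
opening: 0.182
finger_force: 30.0
```

{"method": "jog_arm", "body": {
  "motion": [
    {"linear": [-0.5,0.04,0],"roll": 0},
    {"linear": [-1.0,0.08,-0.1],"roll": 0},
    {"linear": [-1.5,0.12,-0.2],"roll": 0},
    {"linear": [-2.0,0.16,-0.4],"roll": 0},
    {"linear": [-2.5,0.2,-0.65],"roll": 0},
    {"linear": [-2.9,0.23,-0.9],"roll": 0},
    {"linear": [-3.3,0.26,-1.25],"roll": 0},
    {"linear": [-3.7,0.29,-1.65],"roll": 0},
    {"linear": [-3.7,0.29,-1.65],"roll": 0},
    {"linear": [-3.7,0.29,-1.65],"roll": 0}
  ]
}}

```text
clock: 4.35
eef_pos: [515.6, 57.5, 368.3]
ee_rot: [-0.001, 0.999, -0.039, -0.0]
wrist_force: [-1.0, 6.8, 3.4]
opening: 0.187
finger_force: 30.0
```

{"method": "jog_arm", "body": {
  "motion": [
    {"linear": [0,0,0],"roll": 0},
    {"linear": [0,0,0],"roll": 0},
    {"linear": [0,0,0],"roll": 0},
    {"linear": [0,0,1.5],"roll": 0},
    {"linear": [0,0,4],"roll": 0},
    {"linear": [0,0,8.5],"roll": 0},
    {"linear": [0,0,8.5],"roll": 0}
  ],
  "grip": 0.5
}}

```text
clock: 5.22
eef_pos: [516.8, 57.0, 457.9]
ee_rot: [-0.001, 0.999, -0.039, 0.003]
wrist_force: [-0.5, -0.1, -0.7]
opening: 0.5
finger_force: 0.0
```

```bash
python3 - <<'E'
from h import *
s=viewer.grab_frame('scene'); t=viewer.grab_frame('top')
f=lambda i:cv2.resize(i,None,fx=4,fy=4,interpolation=cv2.INTER_CUBIC)
cv2.imwrite('pics/c3.png',np.hstack([f(s[180:310,285:385]),f(t[150:280,285:385])])[:600,:800])
E
```

```text
(no output)
```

View pics/c3.png

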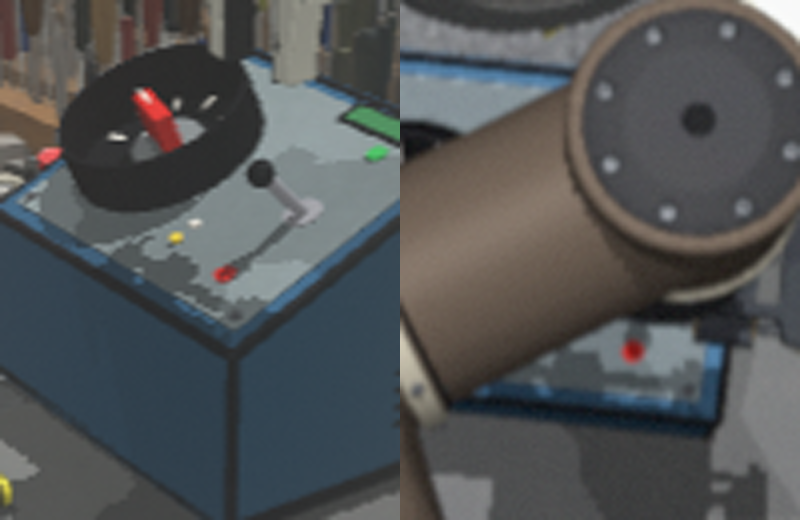

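Scene view, left half: the lever now leans towards the red mark, with the ball at crop (260,173). The selector pointer is still on the second mark, and the arm hides most of the top view.

```bash
python3 - <<'E'
from h import *
pm=np.array([559.5,133.4,175.]);Z=R.from_euler('z',-4.5,degrees=True).as_matrix()
for a in(0,.15):
    l=.45-a; u,n=-46*np.sin(l),4+46*np.cos(l)
    print(a,(proj('scene',pm+Z@[.914*u-.407*n,-80,.407*u+.914*n])-[285,180])*4)
print(telemetry.read_state()['joints'].round(3))
E
```

```text
0 [[255.44210734 177.29254061]]
0.15 [[261.89820728 168.05628028]]
[ 0.488  0.069 -0.248 -0.    -1.251  1.005]
```

```bash
python3 - <<'E'
from h import *
c=cv2.imread('pics/c3.png')[150:200,235:290]; m=(c.max(2)<75).astype(np.uint8)
n,l,st,ce=cv2.connectedComponentsWithStats(m)
for i in range(1,n): print(st[i],ce[i]+[235,150])
c=cv2.imread('pics/c2.png')[150:200,400:460]; m=(c.max(2)<75).astype(np.uint8)
n,l,st,ce=cv2.connectedComponentsWithStats(m)
for i in range(1,n): print('on',st[i],ce[i]+[400,150])
E
```

```text
[  0   0  18  19 192] [240.91145833 156.171875  ]
[ 12  11  27  26 538] [260.1598513  173.70074349]
on [ 16  11  31  33 781] [431.13444302 176.81049936]
```

{"method": "jog_arm", "body": {
  "motion": [
    {"linear": [0.9,3.6,0],"roll": 0.1},
    {"linear": [1.8,7.2,0],"roll": 0.2},
    {"linear": [2.7,10.8,0],"roll": 0.3},
    {"linear": [3.65,14.2,-0.5],"roll": 0.4},
    {"linear": [3.65,14.2,-1.5],"roll": 0.46},
    {"linear": [3.65,14.2,-3],"roll": 0.46},
    {"linear": [3.65,14.2,-4],"roll": 0.46},
    {"linear": [3.65,14.2,-4],"roll": 0.46}
  ],
  "grip": 0.62
}}

```text
clock: 6.32
eef_pos: [552.4, 198.4, 412.1]
ee_rot: [0.0, 0.982, 0.189, -0.001]
wrist_force: [-0.2, 0.5, 0.7]
opening: 0.62
finger_force: 0.0
```

```bash
python3 - <<'E'
from h import *
s=viewer.grab_frame('scene')
cv2.imwrite('pics/c4.png',cv2.resize(s[90:270,260:420],None,fx=3.3,fy=3.3,interpolation=cv2.INTER_CUBIC))
E
```

```text
(no output)
```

View pics/c4.png

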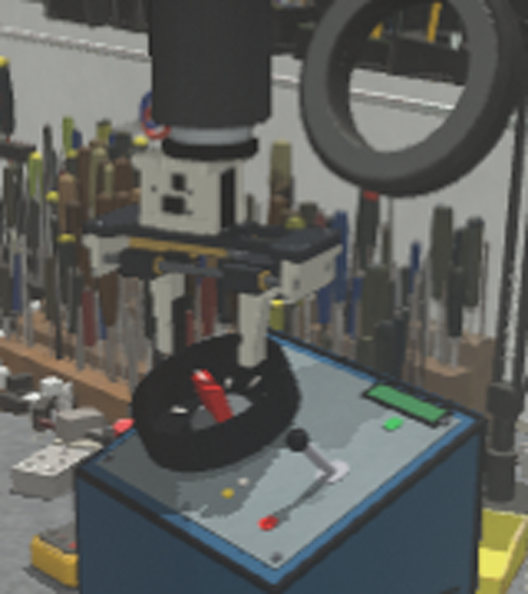

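The scene crop shows the gripper over the guard with the fingers on either side of the bar, at (165,350) and (253,350). It is well clear of the lamp at (410,100).

{"method": "jog_arm", "body": {
  "motion": [
    {"linear": [0,0,-1],"roll": 0},
    {"linear": [0,0,-2],"roll": 0},
    {"linear": [0,0,-3],"roll": 0},
    {"linear": [0,0,-3.5],"roll": 0},
    {"linear": [0,0,-4],"roll": 0},
    {"linear": [0,0,-4],"roll": 0}
  ]
}}

```text
clock: 7.12
eef_pos: [552.6, 199.0, 372.8]
ee_rot: [0.0, 0.982, 0.19, -0.0]
wrist_force: [-0.5, 0.4, -0.2]
opening: 0.622
finger_force: 0.0
```

{"method": "jog_arm", "body": {
  "motion": [
    {"linear": [0,0,0],"roll": 0},
    {"linear": [0,0,0],"roll": 0},
    {"linear": [0,0,0],"roll": 0},
    {"linear": [0,0,0],"roll": 0},
    {"linear": [0,0,0],"roll": 0},
    {"linear": [0,0,0],"roll": 0}
  ],
  "grip": 0.1
}}

```text
clock: 7.88
eef_pos: [552.5, 199.6, 373.3]
ee_rot: [-0.001, 0.982, 0.19, 0.0]
wrist_force: [-1.8, 6.0, -0.2]
opening: 0.453
finger_force: 28.9
```

{"method": "jog_arm", "body": {
  "motion": [
    {"linear": [0,0,0],"roll": 0},
    {"linear": [0,0,0],"roll": 0},
    {"linear": [0,0,0],"roll": 0},
    {"linear": [0,0,0],"roll": 0.12},
    {"linear": [0,0,0],"roll": 0.24},
    {"linear": [0,0,0],"roll": 0.36},
    {"linear": [0,0,0],"roll": 0.48},
    {"linear": [0,0,0],"roll": 0.58},
    {"linear": [0,0,0],"roll": 0.58}
  ],
  "grip": 0.62
}}

```text
clock: 9.0
eef_pos: [552.7, 198.8, 373.1]
ee_rot: [0.0, 0.887, 0.462, -0.0]
wrist_force: [0.3, -0.5, -0.2]
opening: 0.621
finger_force: 0.0
```

{"method": "jog_arm", "body": {
  "motion": [
    {"linear": [0,0,0],"roll": 0},
    {"linear": [0,0,0],"roll": 0},
    {"linear": [0,0,0],"roll": 0},
    {"linear": [0,0,0],"roll": 0},
    {"linear": [0,0,0],"roll": 0},
    {"linear": [0,0,0],"roll": 0}
  ],
  "grip": 0.1
}}

```text
clock: 9.75
eef_pos: [552.9, 199.5, 373.6]
ee_rot: [-0.0, 0.886, 0.463, 0.001]
wrist_force: [0.9, 4.0, 0.7]
opening: 0.232
finger_force: 27.1
```

{"method": "jog_arm", "body": {
  "motion": [
    {"linear": [0,0,0],"roll": -0.1},
    {"linear": [0,0,0],"roll": -0.2},
    {"linear": [0,0,0],"roll": -0.3},
    {"linear": [0,0,0],"roll": -0.4},
    {"linear": [0,0,0],"roll": -0.5},
    {"linear": [0,0,0],"roll": -0.6},
    {"linear": [0,0,0],"roll": -0.7},
    {"linear": [0,0,0],"roll": -0.7}
  ]
}}

```text
clock: 10.75
eef_pos: [551.9, 199.6, 374.0]
ee_rot: [-0.001, 0.992, 0.13, -0.0]
wrist_force: [-7.0, 5.4, 8.6]
opening: 0.174
finger_force: 29.7
```

{"method": "jog_arm", "body": {
  "motion": [
    {"linear": [0,0,0],"roll": -0.1},
    {"linear": [0,0,0],"roll": -0.2},
    {"linear": [0,0,0],"roll": -0.3},
    {"linear": [0,0,0],"roll": -0.4},
    {"linear": [0,0,0],"roll": -0.5},
    {"linear": [0,0,0],"roll": -0.6},
    {"linear": [0,0,0],"roll": -0.63},
    {"linear": [0,0,0],"roll": -0.63},
    {"linear": [0,0,0],"roll": -0.63}
  ]
}}

```text
clock: 11.88
eef_pos: [552.2, 200.0, 373.9]
ee_rot: [-0.001, 0.983, -0.183, -0.0]
wrist_force: [-5.2, 6.7, 5.2]
opening: 0.171
finger_force: 31.3
```

{"method": "jog_arm", "body": {
  "motion": [
    {"linear": [0,0,0],"roll": 0},
    {"linear": [0,0,0],"roll": 0},
    {"linear": [0,0,0],"roll": 0},
    {"linear": [0,0,1],"roll": 0},
    {"linear": [0,0,3],"roll": 0},
    {"linear": [0,0,6],"roll": 0},
    {"linear": [0,0,8],"roll": 0},
    {"linear": [0,0,8],"roll": 0}
  ],
  "grip": 0.5
}}

```text
clock: 12.88
eef_pos: [552.9, 198.9, 455.6]
ee_rot: [-0.001, 0.983, -0.183, 0.001]
wrist_force: [0.2, -1.2, -0.5]
opening: 0.503
finger_force: 0.0
```

```bash
python3 - <<'E'
from h import *
s=viewer.grab_frame('scene'); cv2.imwrite('pics/s5.png',s)
c=cv2.resize(s[180:310,275:415],None,fx=5,fy=5,interpolation=cv2.INTER_CUBIC)[:600]
pm=np.array([559.5,133.4,175.]);Z=R.from_euler('z',-4.5,degrees=True).as_matrix()
for th in(15,-15,-45):
    t=np.radians(th);u,y,n=20*np.cos(t),65+20*np.sin(t),40
    q=(proj('scene',pm+Z@[.914*u-.407*n,y,.407*u+.914*n])[0]-[275,180])*5+2; print(th,q)
cv2.imwrite('pics/c5.png',c)
E
```

```text
15 [257.05415503 106.7874088 ]
-15 [268.24238367 111.83243458]
-45 [270.77257803 121.69086711]
```

View pics/c5.png

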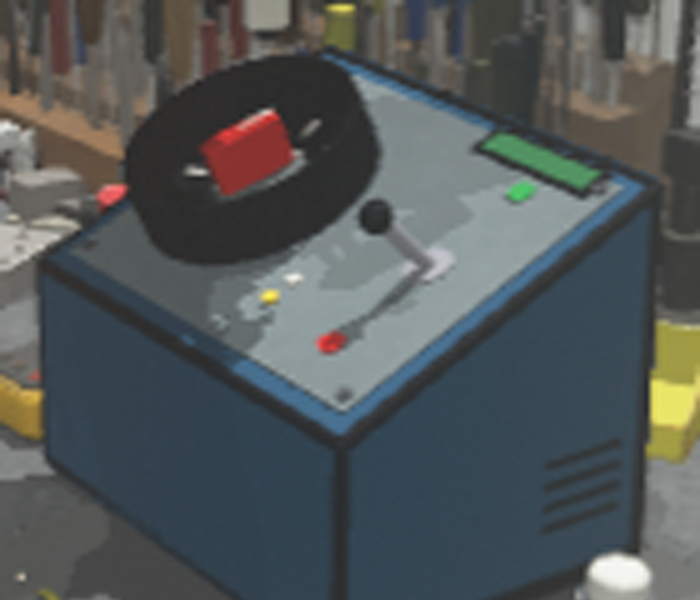

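The crop shows the bar's top edge running from (203,150) to (272,112) with the pointer near (270,112). That matches the prediction for -15°, three clicks clockwise; the toggle is still off with its ball at (376,217).

{"method": "jog_arm", "body": {
  "motion": [
    {"linear": [-0.9,-3.6,0],"roll": 0.1},
    {"linear": [-1.8,-7.2,0],"roll": 0.2},
    {"linear": [-2.7,-10.8,0],"roll": 0.29},
    {"linear": [-3.66,-14.2,0],"roll": 0.29},
    {"linear": [-3.66,-14.2,0],"roll": 0.29},
    {"linear": [-3.66,-14.2,-3],"roll": 0.29},
    {"linear": [-3.66,-14.2,-6],"roll": 0.29},
    {"linear": [-3.66,-14.2,-7.5],"roll": 0.29},
    {"linear": [-3.66,-14.2,-8.5],"roll": 0.29},
    {"linear": [-3.66,-14.2,-8.5],"roll": 0.29}
  ]
}}

```text
clock: 14.18
eef_pos: [516.2, 57.2, 367.9]
ee_rot: [0.0, 0.999, -0.039, -0.0]
wrist_force: [0.8, -0.2, 1.1]
opening: 0.499
finger_force: 0.0
```

{"method": "jog_arm", "body": {
  "motion": [
    {"linear": [0,0,0],"roll": 0},
    {"linear": [0,0,0],"roll": 0},
    {"linear": [0,0,0],"roll": 0},
    {"linear": [0,0,0],"roll": 0},
    {"linear": [0,0,0],"roll": 0}
  ],
  "grip": 0.1
}}

```text
clock: 14.8
eef_pos: [516.1, 57.5, 368.6]
ee_rot: [-0.001, 0.999, -0.039, 0.0]
wrist_force: [-1.7, 6.0, 2.9]
opening: 0.182
finger_force: 30.0
```

Reverse the arc, with a few millimetres of overshoot at the end.

{"method": "jog_arm", "body": {
  "motion": [
    {"linear": [0.4,-0.03,0.4],"roll": 0},
    {"linear": [0.8,-0.06,0.75],"roll": 0},
    {"linear": [1.2,-0.1,1.0],"roll": 0},
    {"linear": [1.7,-0.13,1.25],"roll": 0},
    {"linear": [2.2,-0.17,1.45],"roll": 0},
    {"linear": [2.7,-0.21,1.55],"roll": 0},
    {"linear": [3.2,-0.25,1.65],"roll": 0},
    {"linear": [3.7,-0.29,1.65],"roll": 0},
    {"linear": [4.0,-0.31,1.65],"roll": 0},
    {"linear": [4.0,-0.31,1.65],"roll": 0}
  ]
}}

```text
clock: 16.05
eef_pos: [555.6, 54.3, 384.0]
ee_rot: [-0.0, 0.999, -0.039, -0.001]
wrist_force: [-2.7, 4.8, 0.1]
opening: 0.18
finger_force: 30.0
```

{"method": "jog_arm", "body": {
  "motion": [
    {"linear": [0,0,0],"roll": 0},
    {"linear": [0,0,0],"roll": 0},
    {"linear": [0,0,0],"roll": 0},
    {"linear": [0,0,2],"roll": 0},
    {"linear": [0,0,5],"roll": 0},
    {"linear": [-2,0,8.5],"roll": 0},
    {"linear": [-4,0,8.5],"roll": 0},
    {"linear": [-4,0,8.5],"roll": 0}
  ],
  "grip": 0.5
}}

```text
clock: 17.05
eef_pos: [515.1, 53.6, 470.6]
ee_rot: [-0.0, 0.999, -0.039, 0.001]
wrist_force: [0.9, -0.2, 1.0]
opening: 0.5
finger_force: 0.0
```

```bash
python3 - <<'E'
from h import *
s=viewer.grab_frame('scene')
c=cv2.resize(s[180:310,275:415],None,fx=5,fy=5,interpolation=cv2.INTER_CUBIC)[:600]
cv2.imwrite('pics/c6.png',c)
m=(c[140:230,350:470].max(2)<75).astype(np.uint8)
n,l,st,ce=cv2.connectedComponentsWithStats(m)
for i in range(1,n): print(st[i],ce[i]+[350,140])
E
```

```text
[   0    0   29   65 1349] [361.32765011 165.56412157]
[ 66  21  32  33 807] [431.32342007 176.76579926]
```

View pics/c6.png

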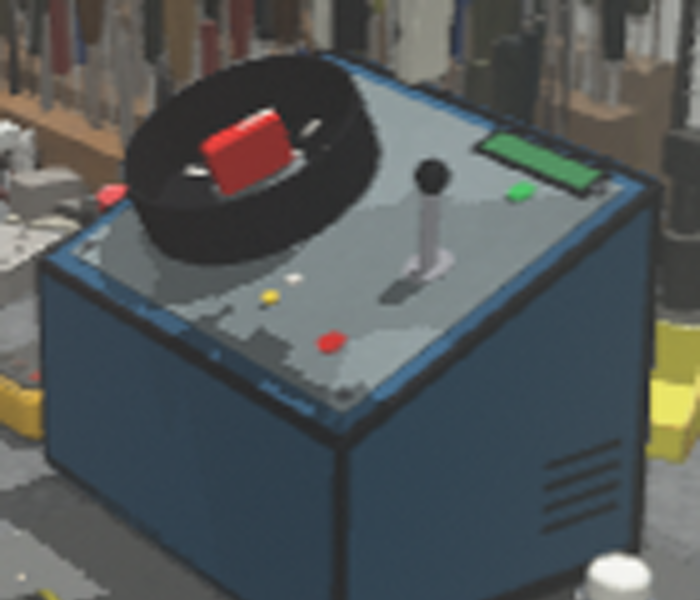

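The ball is back at (431.3,176.8), exactly where it stood when on. The selector is unchanged at the new click and the robot is clear of everything.

```bash
python3 -c "
from cell import job
print(job.close_job())"
```

```text
the job is handed in; nothing more can be done
None
```

I switched the toggle off, stepped the selector three clicks clockwise (2nd to 5th mark), switched the toggle fully back on, and handed the job in at about 17 s. The final image confirms the toggle and selector positions, the loose things were not re-measured, and no verdict came back.

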